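Put the balance check weights back into their block in order of size

TASK

The balance check is finished: put the four steel weights back into the wooden block, one in each well, lined up in order of size so that each stands in the well made for it, the smallest weight in the smallest well and so on up to the largest. Set each one down, do not drop it, so that it stands upright on the felt, and leave the red bung and the little bottle among them where they are.

Things in the scene. Friction and masses are not known exactly. Their poses are not given: they have to be found in the camera images.
- w50 (a point): The smallest of four round steel weights (50 g), standing upright: a disc body 24 mm across and 9 mm tall, above it a neck 2 mm tall, and on top a cylindrical knob 12 mm across and 13 mm tall to take it by from above; 24 mm tall in all. This point is its centre, half-way up (12 mm over its underside); z is up.
- w100 (a point): The second smallest of four round steel weights (100 g), standing upright: a disc body 32 mm across and 11 mm tall, above it a neck 2 mm tall, and on top a cylindrical knob 14 mm across and 14 mm tall to take it by from above; 27 mm tall in all. This point is its centre, half-way up (13.5 mm over its underside); z is up.
- w200 (a point): The second largest of four round steel weights (200 g), standing upright: a disc body 42 mm across and 14 mm tall, above it a neck 3 mm tall, and on top a cylindrical knob 17 mm across and 16 mm tall to take it by from above; 33 mm tall in all. This point is its centre, half-way up (16.5 mm over its underside); z is up.
- w500 (a point): The largest of four round steel weights (500 g), standing upright: a disc body 54 mm across and 23 mm tall, above it a neck 3 mm tall, and on top a cylindrical knob 20 mm across and 18 mm tall to take it by from above; 44 mm tall in all. This point is its centre, half-way up (22 mm over its underside); z is up.
- well_50: The smallest of four round wells, 31 mm across, in a fixed pale wooden block (222 x 79 mm, top 25 mm over the bench, lying turned any way); the wells form one row in order of size, centres 43, 52 and 63 mm apart from small to large. Origin: centre of its blue felt floor, 18 mm over the bench, 7 mm below the block's top; rim countersunk 3 mm. x runs along the row to the largest well, z up.
- well_100: The second smallest of four round wells, 39 mm across, in a fixed pale wooden block (222 x 79 mm, top 25 mm over the bench, lying turned any way); the wells form one row in order of size, centres 43, 52 and 63 mm apart from small to large. Origin: centre of its blue felt floor, 18 mm over the bench, 7 mm below the block's top; rim countersunk 3 mm. x runs along the row to the largest well, z up.
- well_200: The second largest of four round wells, 49 mm across, in a fixed pale wooden block (222 x 79 mm, top 25 mm over the bench, lying turned any way); the wells form one row in order of size, centres 43, 52 and 63 mm apart from small to large. Origin: centre of its blue felt floor, 18 mm over the bench, 7 mm below the block's top; rim countersunk 3 mm. x runs along the row to the largest well, z up.
- well_500: The largest of four round wells, 61 mm across, in a fixed pale wooden block (222 x 79 mm, top 25 mm over the bench, lying turned any way); the wells form one row in order of size, centres 43, 52 and 63 mm apart from small to large. Origin: centre of its blue felt floor, 18 mm over the bench, 7 mm below the block's top; rim countersunk 3 mm. x runs along the row to the largest well, z up.
- bung_mid (a point): A red rubber bung, 35 mm across, 30 mm tall, loose, among the weights; to be left where it is. The point is its centre, half-way up.
- bottle_mid (a point): A small amber reagent bottle with white cap, 30 mm across, 57 mm tall, loose, upright among the weights; to be left where it is. The point is its centre, half-way up.
Not all that is in view belongs to the job. Leave any purple look-alike of the part that bears w500 alone.

How it is judged:
By the outcome, as a careful person would: the job done as asked, in the order asked, and still so for the second after the job is handed in, with the robot touching nothing.
It also fails if it takes over 128 s, if anything falls off the work surface, if the arm or the gripper's body presses on something with over 40 N, if the wrist force passes 120 N, or if a joint passes its speed limit or range.

ROBOT

A 7-joint arm with a two-finger parallel gripper is mounted at the origin on a cart in front of the work surface, level with it; the furniture and walls round the work are solid. World frame = base frame: x ahead of the robot, y to its left, z up, the work surface at z = 0. Lengths are in m, angles in rad, forces in N, time in s.
With the tool pointing down it reaches from about 0.4 to 0.85 m from the base axis. Payload 4.5 kg.
Tool frame: the origin (TCP) lies midway between the tips of the shut fingers; the grasp point (between the pads) lies 19 mm behind it; z points along the fingers, y is the line along which they close (so a half turn about z gives the same grasp; the last joint's range is limited). The gripper opens to 88 mm and grips with 3 to 60 N. Pads are 18 mm wide; open, the fingers measure 123 mm over their backs; the gripper's body (75 mm by 187 mm) begins 45 mm behind the grasp point.
Start: joints at [1.26, 0.689, -0.195, 1.565, 0.157, 0.902, -0.215], TCP at [0.211, -0.588, 0.239] pointing down, gripper open.
Joint ranges: [-3.01, 3.01], [-0.46, 2.08], [-1.47, 1.51], [0.13, 2.56], [-1, 4.14], [0.04, 2.09], [-2.66, 2.66]. Speed limits (rad/s): [2.57, 2.57, 3.14, 3.14, 3.14, 3.14, 3.14].

INTERFACE

Orientations are given as a unit quaternion [x, y, z, w].
In Python, from plant import r, eyes, finish_job gives the robot as it stands. The module is installed in compiled form; this text tells all that it offers.
- The arm moves only by the tool move_arm, never from a script. Its argument "motion" is a list of rows, each a list of 7 numbers: the shift along the tool's x, y, z in mm, then the turn, a rotation vector about the tool's x, y, z in degrees, then the closure, from 0 (fully open) to 1 (shut). A call has 1 to 5 rows; each row is the pose to reach, as a shift and turn from the pose commanded when the call began, along the tool's axes at that moment; what a row does not reach only later rows make up. A row lasts 1/8 s, in which the tool goes at most 62.5 mm and 10.7 degrees, less where a joint would pass 70% of its speed; a pose out of reach is approached as far as the arm can. A call with a gripper value outside its range is refused whole. The fingers move at their own pace and stop on an object; "newtons" is the grip in N (left out, the last holds). Time passes only in rows, so rows that repeat a pose let the fingers close. It gives the time, the measured TCP pose, the force, the opening and the grip force at its end, in the units of the state.
- r.get_state(): the state, without advancing time (a new reading comes with each control period).
- eyes.snapshot(name): name is "scene" or "top" or "wrist"; returns a dict with "frame" (384x512x3 uint8, red, green, blue), "z_map" (384x512 float32, m along the optical axis (not along the pixel's ray), 0 where there is no reading), "intrinsics" (3x3 intrinsics, pixels), "world_to_cam" (4x4, takes a point from world to camera coordinates). Camera axes: x right, y down, z forward; pixel columns grow to the right and rows downward; lengths in m; the calibration is good to about 2 mm. A picture is of the moment at which its call begins.
- finish_job(): hands the job in; it is judged then, once.
The state is a dict: "clock": time; "q": joint angles; "qd": joint speeds; "joint_torque": joint torques, N m; "tool_pos": TCP position; "eef_rot": TCP orientation; "contact_force": force on the tool from outside, world axes, zero at the start; "moment": the same for the moment, N m; "opening": opening from 0.0 (shut) to 1.0 (fully open); "finger_force": force on a finger pad.
Only numpy, scipy, OpenCV 4.12 (cv2) and the standard library are available. Lean on these libraries where they do the work, as an engineer would, in place of code of your own. Each camera call takes 0.05 s, during which the arm holds its last target. There are 200 camera calls.

## Working session

There is one attempt and no reset: what is moved stays moved. The work goes in short steps, Python scripts to look and compute and a tool call to move; the robot and the scene stay as the last step left them, time stands still between calls to the robot, and variables do not carry over. Pictures are saved under pics/ and viewed, at most 14 in all, crops included, and the job is handed in when it is done.

Besides the shell and the picture viewer there is one more tool, called after "Call:" by a JSON object that holds its "api" and its "payload", one argument or row to a line. move_arm: Moves the arm, as the interface text tells. Its arguments: {"type":"object","properties":{"motion":{"type":"array","items":{"type":"array","items":{"type":"number"}}},"newtons":{"type":"number"}},"required":["motion"]}

```bash
mkdir -p pics; cat > h.py <<'E'
import numpy as np, cv2
from plant import r, eyes, finish_job
def snap(n):
    s=eyes.snapshot(n); return s
def save(s,f): cv2.imwrite(f,s["frame"][:,:,::-1])
def ray(s,u,v,z):
    K=s["intrinsics"];T=s["world_to_cam"];R=T[:3,:3];c=-R.T@T[:3,3]
    d=R.T@np.linalg.inv(K)@np.array([u,v,1.0]); return c+d*(z-c[2])/d[2]
def cloud(s):
    K=s["intrinsics"];T=s["world_to_cam"];z=s["z_map"];v,u=np.mgrid[:384,:512]
    P=np.stack([(u-K[0,2])/K[0,0]*z,(v-K[1,2])/K[1,1]*z,z],-1)
    return (P-T[:3,3])@T[:3,:3]
E
python3 - <<'E'
from h import *
for n in["top","scene"]:
    s=snap(n);save(s,f"pics/{n}0.png");np.savez(f"{n}0.npz",**s)
    T=s["world_to_cam"];print(n,-T[:3,:3].T@T[:3,3],T[:3,:3].round(2).tolist(),s["intrinsics"][0])
print(r.get_state())
E
```

```text
top [0.37404504 0.10529015 1.109871  ] [[-0.01, -1.0, 0.01], [-0.99, 0.01, -0.16], [0.16, -0.01, -0.99]] [394.38130407   0.         251.70250911]
scene [-0.53357114 -0.46294716  0.81032923] [[0.46, -0.89, -0.01], [-0.48, -0.24, -0.85], [0.75, 0.39, -0.53]] [435.1497785    0.         253.64484847]
{'clock': 0.1, 'q': array([ 1.25979018,  0.68985911, -0.19453708,  1.56624635,  0.15732231,
        0.90252557, -0.21510751]), 'qd': array([-4.15083815e-05, -1.32273660e-03,  4.89287660e-04, -2.11020800e-03,
        6.33835943e-04, -2.07215913e-03, -2.16150736e-03]), 'joint_torque': array([-2.63219983e-03, -5.28495204e+01, -1.27194431e+00, -1.53834754e+01,
       -5.27228834e-02,  1.98090740e-03,  6.09800713e-05]), 'tool_pos': array([ 0.21102446, -0.58768532,  0.23801459]), 'eef_rot': array([ 9.85166750e-01,  1.71597784e-01, -2.07032141e-04, -7.95455079e-04]), 'contact_force': array([ 0.54230848,  0.28649559, -0.27907656]), 'moment': array([-0.07937821,  0.06095045, -0.02372875]), 'finger_force': 0.0, 'opening': 0.9968660799025644}
```

View pics/top0.png

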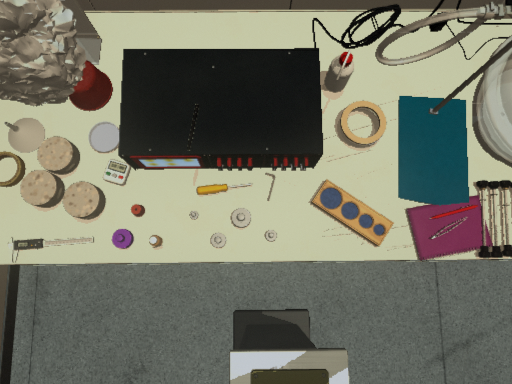

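View pics/scene0.png

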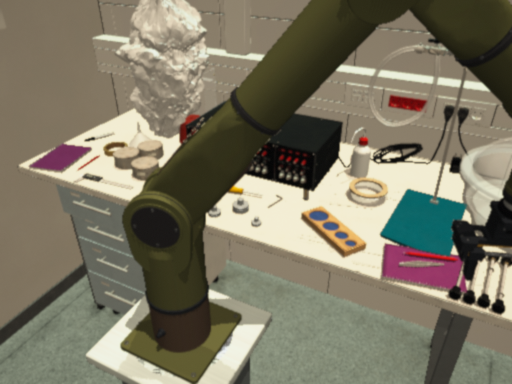

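Top view: the candidates are steel weights at px (240,217), (218,240), (271,236) and (194,215). The purple look-alike is at (122,238), the bung at (137,210) and the bottle at (155,241). The wells run from the large one at (331,198) to the small one at (380,229). I'll check these in a close crop and measure them.

```bash
python3 - <<'E'
from h import *
s=dict(np.load("top0.npz"));f=s["frame"]
c=f[160:270,110:400];cv2.imwrite("pics/crop0.png",cv2.resize(c,None,fx=2.75,fy=2.75,interpolation=cv2.INTER_CUBIC)[:,:,::-1])
P=cloud(s)
for n,(u,v) in dict(big=(240,217),b=(218,240),c=(271,236),d=(194,215),pur=(122,238),bung=(137,210),bot=(155,241),box=(220,100),boxedge=(220,150),driver=(215,188),hexk=(271,185),blk=(350,190)).items(): print(n,P[v,u].round(3))
# wells: blue felt
hsv=cv2.cvtColor(f,cv2.COLOR_RGB2HSV)
m=cv2.inRange(hsv,(105,90,40),(130,255,255));m[:, :300]=0;m[:,395:]=0;m[:170]=0;m[250:]=0
n,l,st,ce=cv2.connectedComponentsWithStats(m)
W=[]
for i in range(1,n):
    if st[i,4]>40:
        p=ray(s,*ce[i],.018);W.append(p);print("well",ce[i].round(1),st[i].tolist(),p.round(4))
W=np.array(sorted(W,key=lambda p:p[1]));print(np.linalg.norm(np.diff(W,axis=0),axis=1))
# weights: anything >6mm above bench, in work region
h=(P[...,2]>.006)&(s["z_map"]>0);h[:175]=0;h[262:]=0;h[:,:110]=0;h[:,300:]=0
n,l,st,ce=cv2.connectedComponentsWithStats(h.astype(np.uint8))
for i in range(1,n):
    if st[i,4]>8:
        q=P[l==i];print(ce[i].round(1),st[i].tolist(),"lo",q.min(0).round(3),"hi",q.max(0).round(3),"med",((q.min(0)+q.max(0))/2).round(4))
E
```

```text
big [0.508 0.126 0.044]
b [0.447 0.186 0.031]
c [0.457 0.041 0.024]
d [0.517 0.253 0.027]
pur [0.454 0.443 0.047]
bung [0.532 0.411 0.026]
bot [0.444 0.351 0.059]
box [0.777 0.17  0.199]
boxedge [0.65  0.17  0.199]
driver [0.593 0.196 0.024]
hexk [0.604 0.037 0.005]
blk [ 0.589 -0.19  -0.002]Traceback (most recent call last):
  File "<stdin>", line 14, in <module>
    return sqrt(add.reduce(s, axis=axis, keepdims=keepdims))
                ~~~~~~~~~~^^^^^^^^^^^^^^^^^^^^^^^^^^^^^^^^^
numpy.exceptions.AxisError: axis 1 is out of bounds for array of dimension 1
```

View pics/crop0.png

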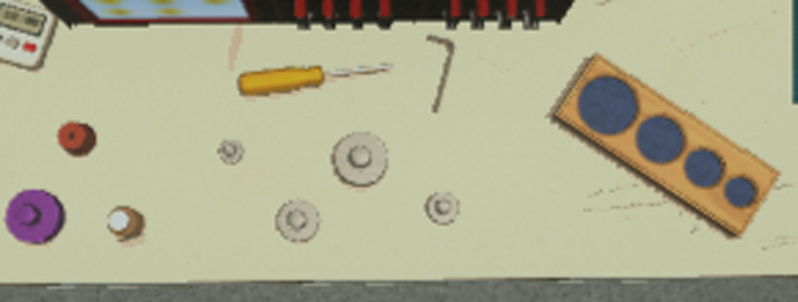

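The crop confirms w500 at px (240,217), w200 at (218,240), w100 at (271,236) and w50 at (194,215). The purple disc at (122,238) is the decoy. Next I'll refine the positions.

```bash
python3 - <<'E'
from h import *
s=dict(np.load("top0.npz"));f=s["frame"];P=cloud(s);I=f.astype(int)
print(f[198,331],f[229,380],f[217,236],f[217,262])
m=((I[...,2]-I[...,0])>15).astype(np.uint8);m[:,:310]=0;m[:,393:]=0;m[:182]=0;m[240:]=0
n,l,st,ce=cv2.connectedComponentsWithStats(m);W=[]
for i in range(1,n):
    if st[i,4]>40:
        p=ray(s,*ce[i],.018);W.append(p);print("well",ce[i].round(1),st[i].tolist(),p.round(4))
W=np.array(sorted(W,key=lambda p:p[1]));print(np.linalg.norm(np.diff(W,axis=0),axis=1),np.degrees(np.arctan2(*(W[-1]-W[0])[1::-1])))
# weights: low saturation / darker than bench
hsv=cv2.cvtColor(f,cv2.COLOR_RGB2HSV)
bg=cv2.medianBlur(f,0x29|1).astype(int)
for n,(u,v),R,zt,zb in [("w500",(240,217),14,.044,.023),("w200",(218,240),11,.033,.014),("w100",(271,236),9,.027,.011),("w50",(194,215),7,.024,.009)]:
    d=(np.abs(I-bg).sum(-1)>35).astype(np.uint8);mm=np.zeros_like(d);cv2.circle(mm,(u,v),R,1,-1);d&=mm
    c,_=cv2.findContours(d,cv2.RETR_EXTERNAL,cv2.CHAIN_APPROX_NONE);c=max(c,key=cv2.contourArea)
    (x,y),rad=cv2.minEnclosingCircle(c);M=cv2.moments(c);a=(M["m10"]/M["m00"],M["m01"]/M["m00"])
    p=ray(s,x,y,zb/2); print(n,(round(x,1),round(y,1)),"mm dia",round(rad*2*1.1/394*1000),p.round(4),ray(s,*a,zb/2).round(4))
E
```

```text
[ 69  82 106] [ 67  80 105] [133 129 112] [198 201 168]
well [330.4 197.8] [321, 188, 20, 20, 312] [ 0.5632 -0.1285  0.018 ]
well [349.4 210.3] [342, 203, 16, 16, 200] [ 0.5272 -0.1803  0.018 ]
well [365.3 220.5] [360, 215, 12, 12, 120] [ 0.498  -0.2231  0.018 ]
well [378.4 229.3] [374, 225, 10, 10, 76] [ 0.4731 -0.2583  0.018 ]
[0.04310796 0.05184311 0.06309621] 55.21075076059693
w500 (240.5, 218.3) mm dia 61 [0.5084 0.1252 0.0115] [0.5089 0.1255 0.0115]
w200 (217.8, 240.2) mm dia 46 [0.4479 0.1889 0.007 ] [0.4485 0.1888 0.007 ]
w100 (270.2, 235.4) mm dia 35 [0.4601 0.0425 0.0055] [0.46   0.0423 0.0055]
w50 (193.6, 214.7) mm dia 26 [0.5205 0.2574 0.0045] [0.5204 0.2575 0.0045]
```

```bash
cat >> h.py <<'E'
from scipy.spatial.transform import Rotation as Ro
T=dict(w500=(.5085,.1253,.027),w200=(.4480,.1888,.018),w100=(.4600,.0424,.014),w50=(.5205,.2574,.012),
 p500=(.5632,-.1285,.045),p200=(.5272,-.1803,.036),p100=(.4980,-.2231,.032),p50=(.4731,-.2583,.030))
def go(*names):
    s=r.get_state();p=s["tool_pos"];R=Ro.from_quat(s["eef_rot"])
    print("t",round(s["clock"],2),p.round(4),"rpy",R.as_euler("zyx",degrees=True).round(1),"open",round(s["opening"],3),"F",s["contact_force"].round(1),"grip",round(s["finger_force"],1))
    for n in names: print(n,(R.inv().apply(np.array(T[n])-p)*1000).round(1))
E
python3 - <<'E'
from h import *
go(*T)
E
```

```text
t 0.1 [ 0.211  -0.5877  0.238 ] rpy [ -19.8   -0.  -179.9] open 0.997 F [ 0.5  0.3 -0.3] grip 0.0
w500 [ 521.  -570.1  211.9]
w200 [ 485.6 -650.3  221. ]
w100 [ 447.4 -508.4  224.8]
w50 [ 577.  -690.3  227.1]
p500 [ 486.7 -312.8  193.5]
p200 [ 435.3 -276.2  202.4]
p100 [ 393.4 -245.7  206.4]
p50 [ 358.  -221.   208.3]
```

Call:
{"api": "move_arm", "payload": {
  "motion": [
    [40,-45,20,0,0,0,0.4],
    [80,-90,40,0,0,0,0.4],
    [120,-135,60,0,0,0,0.4],
    [160,-180,80,0,0,0,0.4],
    [200,-225,100,0,0,0,0.4]
  ],
  "newtons": 20
}}

```text
clock: 0.72
tool_pos: [0.3224, -0.3115, 0.1397]
eef_rot: [0.985, 0.171, 0.0, 0.0]
contact_force: [1.0, 0.8, -0.2]
opening: 0.604
finger_force: 0.0
```

Call:
{"api": "move_arm", "payload": {
  "motion": [
    [40,-45,0,0,0,0,0.4],
    [80,-90,0,0,0,0,0.4],
    [120,-135,0,0,0,0,0.4],
    [160,-180,0,0,0,0,0.4],
    [200,-225,0,0,0,0,0.4]
  ]
}}

```text
clock: 1.35
tool_pos: [0.4346, -0.0317, 0.14]
eef_rot: [0.985, 0.172, 0.0, 0.0]
contact_force: [0.9, -0.4, -0.7]
opening: 0.597
finger_force: 0.0
```

```bash
python3 - <<'E'
from h import *
go("w100")
E
```

```text
t 1.35 [ 0.4346 -0.0317  0.14  ] rpy [-19.8   0.  180. ] open 0.597 F [ 0.9 -0.4 -0.7] grip 0.0
w100 [ 49.  -61.2 126. ]
```

Call:
{"api": "move_arm", "payload": {
  "motion": [
    [24,-29,20,0,0,0,0.4],
    [48,-58,40,0,0,0,0.4],
    [48,-58,60,0,0,0,0.4],
    [48,-58,60,0,0,0,0.4],
    [48,-58,60,0,0,0,0.4]
  ]
}}

```text
clock: 1.98
tool_pos: [0.4594, 0.0364, 0.0806]
eef_rot: [0.985, 0.171, -0.0, 0.0]
contact_force: [-0.0, -0.3, -0.9]
opening: 0.601
finger_force: 0.0
```

```bash
python3 - <<'E'
from h import *
go("w100")
s=snap("wrist");save(s,"pics/wr1.png");np.savez("wr1.npz",**s)
E
```

```text
t 1.98 [0.4594 0.0364 0.0806] rpy [-19.7  -0.  180. ] open 0.601 F [-0.  -0.3 -0.9] grip 0.0
w100 [ 2.5 -5.4 66.6]
```

View pics/wr1.png

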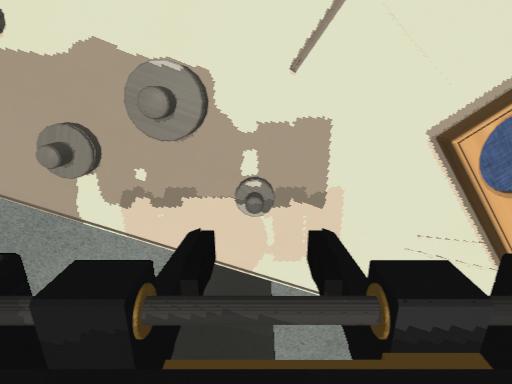

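Wrist view: w100's knob top is at (254,205), w500's at (153,102) and w200's at (50,155), with the block to the right. I'll cross-check these against the top camera.

```bash
python3 - <<'E'
from h import *
s=dict(np.load("wr1.npz"))
for n,u,v,z in[("w100",254,205,.027),("w500",153,102,.044),("w200",50,155,.033)]: print(n,ray(s,u,v,z).round(4),T[n])
P=cloud(s)
for n,(x,y,zz),h in[("w100",T["w100"],.027),("w500",T["w500"],.044),("w200",T["w200"],.033)]:
    m=(np.hypot(P[...,0]-x,P[...,1]-y)<.02)&(np.abs(P[...,2]-h)<.003)&(s["z_map"]>0)
    q=P[m]; print(n,len(q),q.mean(0).round(4) if len(q) else "", ((q.max(0)+q.min(0))/2).round(4) if len(q) else "")
E
```

```text
w100 [0.4608 0.0422 0.027 ] (0.46, 0.0424, 0.014)
w500 [0.5103 0.1243 0.044 ] (0.5085, 0.1253, 0.027)
w200 [0.4508 0.1863 0.033 ] (0.448, 0.1888, 0.018)
w100 250 [0.4609 0.0425 0.0269] [0.4603 0.0423 0.0263]
w500 854 [0.5101 0.1244 0.0439] [0.5097 0.1249 0.0437]
w200 476 [0.4491 0.1877 0.0327] [0.4486 0.1884 0.0328]
```

Call:
{"api": "move_arm", "payload": {
  "motion": [
    [3,-5,20,0,0,0,0.5],
    [3,-5,40,0,0,0,0.5],
    [3,-5,56,0,0,0,0.5],
    [3,-5,66,0,0,0,0.5],
    [3,-5,66,0,0,0,0.5]
  ]
}}

```text
clock: 2.65
tool_pos: [0.4629, 0.0428, 0.0155]
eef_rot: [0.985, 0.171, -0.002, -0.0]
contact_force: [0.6, -0.0, -0.4]
opening: 0.5
finger_force: 0.0
```

```bash
sed -i 's/w500=(.5085,.1253/w500=(.5098,.1247/;s/w200=(.4480,.1888/w200=(.4490,.1880/;s/w100=(.4600/w100=(.4606/' h.py; python3 - <<'E'
from h import *
go("w100")
E
```

```text
t 2.65 [0.4629 0.0428 0.0155] rpy [-19.7  -0.2 180. ] open 0.5 F [ 0.6 -0.  -0.4] grip 0.0
w100 [-2.3 -0.4  1.5]
```

Call:
{"api": "move_arm", "payload": {
  "motion": [
    [-1,0,1,0,0,0,0.5],
    [-1,0,1,0,0,0,0.8],
    [-1,0,1,0,0,0,1.0],
    [-1,0,1,0,0,0,1.0],
    [-1,0,1,0,0,0,1.0]
  ]
}}

```text
clock: 3.28
tool_pos: [0.4622, 0.0428, 0.0153]
eef_rot: [0.985, 0.172, -0.002, -0.0]
contact_force: [0.3, 0.2, 1.4]
opening: 0.148
finger_force: 20.0
```

```bash
python3 - <<'E'
from h import *
go("w100")
E
```

```text
t 3.27 [0.4622 0.0428 0.0153] rpy [-19.8  -0.3 180. ] open 0.148 F [0.3 0.2 1.4] grip 20.0
w100 [-1.7 -0.2  1.3]
```

Call:
{"api": "move_arm", "payload": {
  "motion": [
    [0,0,-15,0,0,0,1.0],
    [0,0,-45,0,0,0,1.0],
    [0,0,-80,0,0,0,1.0],
    [0,0,-90,0,0,0,1.0],
    [0,0,-90,0,0,0,1.0]
  ]
}}

```text
clock: 3.9
tool_pos: [0.4629, 0.0429, 0.1058]
eef_rot: [0.985, 0.172, -0.002, -0.0]
contact_force: [-0.6, 1.0, -1.4]
opening: 0.144
finger_force: 20.0
```

```bash
python3 - <<'E'
from h import *
T["p100"]=(.4996,-.2227,.0333)
go("p100")
E
```

```text
t 3.9 [0.4629 0.0429 0.1058] rpy [-19.8  -0.2 180. ] open 0.144 F [-0.6  1.  -1.4] grip 20.0
p100 [-55.  262.4  72.4]
```

Call:
{"api": "move_arm", "payload": {
  "motion": [
    [-11,52,0,0,0,0,1.0],
    [-22,104,0,0,0,0,1.0],
    [-33,156,0,0,0,0,1.0],
    [-44,208,0,0,0,0,1.0],
    [-54,250,0,0,0,0,1.0]
  ]
}}

```text
clock: 4.53
tool_pos: [0.4955, -0.213, 0.1037]
eef_rot: [0.985, 0.171, -0.003, -0.001]
contact_force: [-0.0, 0.2, -0.9]
opening: 0.143
finger_force: 20.0
```

Call:
{"api": "move_arm", "payload": {
  "motion": [
    [0,10,0,0,0,0,1.0],
    [0,12,20,0,0,0,1.0],
    [0,12,40,0,0,0,1.0],
    [0,12,40,0,0,0,1.0],
    [0,12,40,0,0,0,1.0]
  ]
}}

```text
clock: 5.15
tool_pos: [0.5002, -0.2212, 0.0651]
eef_rot: [0.985, 0.172, -0.002, -0.001]
contact_force: [0.3, 0.3, -0.7]
opening: 0.147
finger_force: 20.0
```

```bash
python3 - <<'E'
from h import *
T["p100"]=(.4996,-.2227,.0333)
go("p100")
s=snap("wrist");save(s,"pics/wr2.png");np.savez("wr2.npz",**s)
E
```

```text
t 5.15 [ 0.5002 -0.2212  0.0651] rpy [ -19.8   -0.3 -180. ] open 0.147 F [ 0.3  0.3 -0.7] grip 20.0
p100 [-0.9  1.3 31.8]
```

View pics/wr2.png

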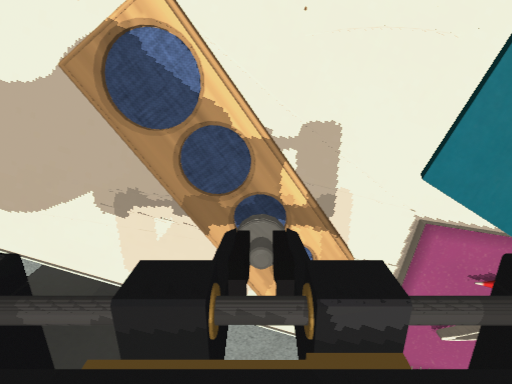

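The weight hangs over the second-smallest well, around (260,215). The two larger wells are at about (153,77) and (215,158). I'll check the well positions from this view.

```bash
python3 - <<'E'
from h import *
s=dict(np.load("wr2.npz"));I=s["frame"].astype(int)
m=((I[...,2]-I[...,0])>15).astype(np.uint8);m[200:]=0;m[:,300:]=0
n,l,st,ce=cv2.connectedComponentsWithStats(m)
for i in range(1,n):
    if st[i,4]>800:
        c,_=cv2.findContours((l==i).astype(np.uint8),cv2.RETR_EXTERNAL,cv2.CHAIN_APPROX_NONE);e=cv2.fitEllipse(c[0]);print(e,ray(s,*e[0],.018).round(4))
E
```

```text
((152.34280395507812, 77.5245361328125), (90.5372314453125, 104.34552001953125), 150.61007690429688) [ 0.5634 -0.1261  0.018 ]
((215.20693969726562, 159.13363647460938), (65.67587280273438, 69.96202850341797), 125.027587890625) [ 0.5267 -0.1784  0.018 ]
```

Call:
{"api": "move_arm", "payload": {
  "motion": [
    [-0.5,0.5,10,0,0,0,1.0],
    [-0.5,0.5,20,0,0,0,1.0],
    [-0.5,0.5,27,0,0,0,1.0],
    [-0.5,0.5,29,0,0,0,1.0],
    [-0.5,0.5,30,0,0,0,1.0]
  ]
}}

```text
clock: 5.82
tool_pos: [0.4997, -0.2227, 0.0349]
eef_rot: [0.985, 0.172, -0.002, -0.0]
contact_force: [-0.2, 0.2, -1.4]
opening: 0.14
finger_force: 20.0
```

```bash
python3 - <<'E'
from h import *
T["p100"]=(.4996,-.2217,.0333)
go("p100")
E
```

```text
t 5.83 [ 0.4997 -0.2227  0.0349] rpy [-19.8  -0.3 180. ] open 0.14 F [-0.2  0.2 -1.4] grip 20.0
p100 [ 0.3 -1.   1.6]
```

Call:
{"api": "move_arm", "payload": {
  "motion": [
    [0,0,1,0,0,0,1.0],
    [0,0,1.5,0,0,0,1.0],
    [0,0,2,0,0,0,1.0],
    [0,0,2,0,0,0,1.0],
    [0,0,2,0,0,0,1.0]
  ]
}}

```text
clock: 6.45
tool_pos: [0.4998, -0.2228, 0.0333]
eef_rot: [0.985, 0.172, -0.002, -0.0]
contact_force: [-0.7, 0.1, 1.7]
opening: 0.143
finger_force: 20.0
```

```bash
python3 - <<'E'
from h import *
go("p100")
E
```

```text
t 6.45 [ 0.4998 -0.2228  0.0333] rpy [-19.8  -0.2 180. ] open 0.143 F [-0.7  0.1  1.7] grip 20.0
p100 [-1.8 -0.3  1.3]
```

Contact with the felt is felt in the force reading, so I'll release and go to w500.

Call:
{"api": "move_arm", "payload": {
  "motion": [
    [0,0,0,0,0,0,0.75],
    [0,0,0,0,0,0,0.72],
    [0,0,0,0,0,0,0.72],
    [0,0,-20,0,0,0,0.72],
    [0,0,-60,0,0,0,0.72]
  ]
}}

```text
clock: 7.08
tool_pos: [0.4989, -0.2222, 0.0925]
eef_rot: [0.985, 0.172, -0.004, -0.001]
contact_force: [0.1, 0.2, 0.2]
opening: 0.28
finger_force: 0.0
```

Call:
{"api": "move_arm", "payload": {
  "motion": [
    [0,0,-10,0,0,0,0.6],
    [27,-50,-15,0,0,0,0.5],
    [54,-108,-15,0,0,0,0.5],
    [81,-160,-15,0,0,0,0.5],
    [100,-210,-15,0,0,0,0.5]
  ]
}}

```text
clock: 7.7
tool_pos: [0.5233, 0.0113, 0.1072]
eef_rot: [0.985, 0.172, -0.002, -0.0]
contact_force: [0.8, -0.9, 0.0]
opening: 0.496
finger_force: 0.0
```

```bash
python3 - <<'E'
from h import *
go("w500")
s=snap("top");save(s,"pics/top1.png");np.savez("top1.npz",**s)
E
```

```text
t 7.7 [0.5233 0.0113 0.1072] rpy [-19.8  -0.3 180. ] open 0.496 F [ 0.8 -0.9  0. ] grip 0.0
w500 [  26.1 -111.1   80.3]
```

Call:
{"api": "move_arm", "payload": {
  "motion": [
    [13,-54,0,0,0,0,0.5],
    [26,-108,20,0,0,0,0.5],
    [26,-109,40,0,0,0,0.5],
    [26,-109,45,0,0,0,0.5],
    [26,-109,45,0,0,0,0.5]
  ]
}}

```text
clock: 8.38
tool_pos: [0.5105, 0.1186, 0.0626]
eef_rot: [0.985, 0.171, -0.003, 0.0]
contact_force: [-0.1, -0.4, -0.4]
opening: 0.501
finger_force: 0.0
```

```bash
python3 - <<'E'
from h import *
go("w500")
s=dict(np.load("top1.npz"));P=cloud(s)
x,y=.498,-.2225
m=(np.hypot(P[...,0]-x,P[...,1]-y)<.025)&(P[...,2]>.036);q=P[m];print("w100 in well",len(q),((q.max(0)+q.min(0))/2).round(4),q.mean(0).round(4))
E
```

```text
t 8.38 [0.5105 0.1186 0.0626] rpy [-19.6  -0.3 179.9] open 0.501 F [-0.1 -0.4 -0.4] grip 0.0
w500 [ 1.6 -6.  35.6]Traceback (most recent call last):
  File "<stdin>", line 5, in <module>
    return umr_maximum(a, axis, None, out, keepdims, initial, where)
ValueError: zero-size array to reduction operation maximum which has no identity
```

Call:
{"api": "move_arm", "payload": {
  "motion": [
    [1,-6,0,0,0,0,0.5],
    [1,-6,12,0,0,0,0.5],
    [1,-6,24,0,0,0,0.5],
    [1,-6,34,0,0,0,0.5],
    [1,-6,34,0,0,0,0.5]
  ]
}}

```text
clock: 9.0
tool_pos: [0.5087, 0.1258, 0.0278]
eef_rot: [0.985, 0.171, -0.003, -0.0]
contact_force: [0.3, -0.6, -0.1]
opening: 0.498
finger_force: 0.0
```

```bash
python3 - <<'E'
from h import *
go("w500")
E
```

```text
t 9.0 [0.5087 0.1258 0.0278] rpy [-19.7  -0.4 179.9] open 0.498 F [ 0.3 -0.6 -0.1] grip 0.0
w500 [0.7 1.4 0.8]
```

View pics/top1.png

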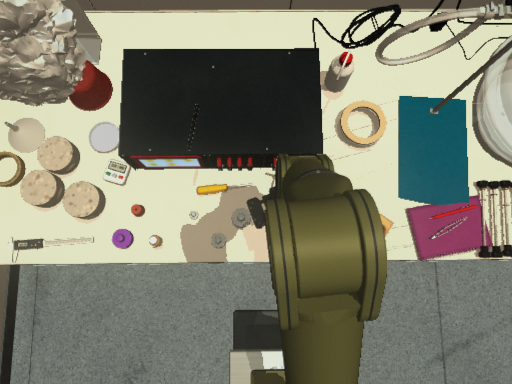

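The arm hides the block in this view, at about (330,230), so I'll check the placement from the wrist camera later. Next is gripping w500.

Call:
{"api": "move_arm", "payload": {
  "motion": [
    [0.5,1,0,0,0,0,0.7],
    [0.5,1,0,0,0,0,1],
    [0.5,1,0,0,0,0,1],
    [0.5,1,0,0,0,0,1],
    [0.5,1,0,0,0,0,1]
  ],
  "newtons": 45
}}

```text
clock: 9.62
tool_pos: [0.5104, 0.1253, 0.0291]
eef_rot: [0.985, 0.172, -0.002, -0.0]
contact_force: [-0.1, -0.3, 2.6]
opening: 0.208
finger_force: 45.0
```

```bash
python3 - <<'E'
from h import *
go("w500")
E
```

```text
t 9.62 [0.5104 0.1253 0.0291] rpy [-19.8  -0.2 180. ] open 0.208 F [-0.1 -0.3  2.6] grip 45.0
w500 [-0.8  0.3  2.1]
```

Call:
{"api": "move_arm", "payload": {
  "motion": [
    [0,0,-10,0,0,0,1.0],
    [0,0,-30,0,0,0,1.0],
    [0,0,-60,0,0,0,1.0],
    [0,0,-80,0,0,0,1.0],
    [0,0,-80,0,0,0,1.0]
  ]
}}

```text
clock: 10.25
tool_pos: [0.511, 0.1256, 0.11]
eef_rot: [0.985, 0.172, -0.001, -0.0]
contact_force: [1.2, 0.3, -5.8]
opening: 0.208
finger_force: 45.0
```

```bash
python3 - <<'E'
from h import *
go("p500")
E
```

```text
t 10.25 [0.511  0.1256 0.11  ] rpy [ -19.8   -0.2 -180. ] open 0.208 F [ 1.2  0.3 -5.8] grip 45.0
p500 [-36.6 256.9  64.8]
```

Call:
{"api": "move_arm", "payload": {
  "motion": [
    [-7,48,0,0,0,0,1.0],
    [-14,98,0,0,0,0,1.0],
    [-21,148,0,0,0,0,1.0],
    [-28,198,0,0,0,0,1.0],
    [-34,240,0,0,0,0,1.0]
  ]
}}

```text
clock: 10.88
tool_pos: [0.5587, -0.1142, 0.1073]
eef_rot: [0.985, 0.171, -0.004, -0.0]
contact_force: [0.2, 0.4, -4.8]
opening: 0.21
finger_force: 45.0
```

Call:
{"api": "move_arm", "payload": {
  "motion": [
    [-1,10,0,0,0,0,1.0],
    [-2,16,10,0,0,0,1.0],
    [-2,16,30,0,0,0,1.0],
    [-2,16,33,0,0,0,1.0],
    [-2,16,33,0,0,0,1.0]
  ]
}}

```text
clock: 11.5
tool_pos: [0.5627, -0.1264, 0.0752]
eef_rot: [0.985, 0.172, -0.003, -0.001]
contact_force: [0.1, 0.7, -4.7]
opening: 0.21
finger_force: 45.0
```

```bash
python3 - <<'E'
from h import *
T["p500"]=(.5639,-.127,.0471)
go("p500")
E
```

```text
t 11.5 [ 0.5627 -0.1264  0.0752] rpy [ -19.9   -0.3 -180. ] open 0.21 F [ 0.1  0.7 -4.7] grip 45.0
p500 [ 1.1  1.1 28.1]
```

Call:
{"api": "move_arm", "payload": {
  "motion": [
    [1,1,7,0,0,0,1.0],
    [1,1,14,0,0,0,1.0],
    [1,1,20,0,0,0,1.0],
    [1,1,25,0,0,0,1.0],
    [1,1,26,0,0,0,1.0]
  ]
}}

```text
clock: 12.12
tool_pos: [0.5639, -0.1283, 0.0493]
eef_rot: [0.985, 0.172, -0.003, -0.0]
contact_force: [-0.1, -0.2, -5.4]
opening: 0.206
finger_force: 45.0
```

```bash
python3 - <<'E'
from h import *
T["p500"]=(.5639,-.127,.0471)
go("p500")
E
```

```text
t 12.12 [ 0.5639 -0.1283  0.0493] rpy [-19.8  -0.3 180. ] open 0.206 F [-0.1 -0.2 -5.4] grip 45.0
p500 [ 0.4 -1.3  2.2]
```

Call:
{"api": "move_arm", "payload": {
  "motion": [
    [0,0,1,0,0,0,1.0],
    [0,0,2,0,0,0,1.0],
    [0,0,2.5,0,0,0,1.0],
    [0,0,2.5,0,0,0,1.0]
  ]
}}

```text
clock: 12.62
tool_pos: [0.5642, -0.1284, 0.0473]
eef_rot: [0.985, 0.172, -0.002, -0.0]
contact_force: [-0.4, -0.3, -5.4]
opening: 0.212
finger_force: 45.0
```

```bash
python3 - <<'E'
from h import *
T["p500"]=(.5639,-.127,.0471)
go("p500")
E
```

```text
t 12.62 [ 0.5642 -0.1284  0.0473] rpy [-19.8  -0.3 180. ] open 0.212 F [-0.4 -0.3 -5.4] grip 45.0
p500 [ 0.2 -1.4  0.2]
```

Still hanging (−5.4 N), so I'll lower it a little more.

Call:
{"api": "move_arm", "payload": {
  "motion": [
    [0,-1,0.5,0,0,0,1.0],
    [0,-1,1,0,0,0,1.0],
    [0,-1,1.5,0,0,0,1.0],
    [0,-1,1.5,0,0,0,1.0]
  ]
}}

```text
clock: 13.12
tool_pos: [0.5642, -0.1283, 0.0471]
eef_rot: [0.985, 0.171, -0.002, 0.001]
contact_force: [-2.0, -1.0, 7.8]
opening: 0.212
finger_force: 45.0
```

```bash
python3 - <<'E'
from h import *
T["p500"]=(.5639,-.127,.0471)
go("p500")
E
```

```text
t 13.12 [ 0.5642 -0.1283  0.0471] rpy [-19.7  -0.2 179.9] open 0.212 F [-2.  -1.   7.8] grip 45.0
p500 [ 0.1 -1.4  0. ]
```

Call:
{"api": "move_arm", "payload": {
  "motion": [
    [0,0,-0.5,0,0,0,1.0],
    [0,0,-0.5,0,0,0,0.68],
    [0,0,-0.5,0,0,0,0.65],
    [0,0,-0.5,0,0,0,0.65],
    [0,0,-20,0,0,0,0.65]
  ],
  "newtons": 25
}}

```text
clock: 13.75
tool_pos: [0.5629, -0.1269, 0.0652]
eef_rot: [0.985, 0.172, -0.004, -0.001]
contact_force: [-0.4, -0.2, 0.8]
opening: 0.349
finger_force: 0.0
```

Call:
{"api": "move_arm", "payload": {
  "motion": [
    [0,0,-40,0,0,0,0.6],
    [0,0,-60,0,0,0,0.5],
    [-30,0,-60,0,0,0,0.5],
    [-60,30,-60,0,0,0,0.5],
    [-60,30,-60,0,0,0,0.5]
  ]
}}

```text
clock: 14.38
tool_pos: [0.5161, -0.1801, 0.1274]
eef_rot: [0.986, 0.168, -0.003, 0.001]
contact_force: [0.6, 0.7, 0.4]
opening: 0.502
finger_force: 0.0
```

```bash
python3 - <<'E'
from h import *
go("w200")
s=snap("wrist");save(s,"pics/wr3.png");np.savez("wr3.npz",**s)
E
```

```text
t 14.38 [ 0.5161 -0.1801  0.1274] rpy [-19.4  -0.3 179.8] open 0.502 F [0.6 0.7 0.4] grip 0.0
w200 [  59.5 -369.7  108.5]
```

View pics/wr3.png

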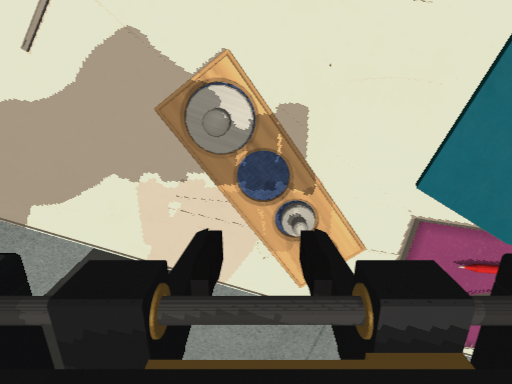

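Wrist view: w500 sits in the largest well at (219,118) and w100 in its own at (296,219). Well_200 is empty at (263,176). On to w200.

Call:
{"api": "move_arm", "payload": {
  "motion": [
    [10,-60,0,0,0,0,0.5],
    [20,-120,0,0,0,0,0.5],
    [30,-180,0,0,0,0,0.5],
    [40,-240,0,0,0,0,0.5],
    [49,-300,0,0,0,0,0.5]
  ]
}}

```text
clock: 15.05
tool_pos: [0.4626, 0.1268, 0.1266]
eef_rot: [0.985, 0.173, -0.001, -0.001]
contact_force: [1.1, -0.3, 0.5]
opening: 0.497
finger_force: 0.0
```

Call:
{"api": "move_arm", "payload": {
  "motion": [
    [5,-30,10,0,0,0,0.5],
    [10,-60,30,0,0,0,0.5],
    [10,-68,60,0,0,0,0.5],
    [10,-68,70,0,0,0,0.5],
    [10,-68,70,0,0,0,0.5]
  ]
}}

```text
clock: 15.68
tool_pos: [0.4487, 0.1903, 0.0561]
eef_rot: [0.985, 0.172, -0.003, -0.0]
contact_force: [0.2, -0.1, 0.8]
opening: 0.5
finger_force: 0.0
```

```bash
python3 - <<'E'
from h import *
go("w200")
E
```

```text
t 15.68 [0.4487 0.1903 0.0561] rpy [-19.8  -0.3 180. ] open 0.5 F [ 0.2 -0.1  0.8] grip 0.0
w200 [-0.2  2.3 38.1]
```

Call:
{"api": "move_arm", "payload": {
  "motion": [
    [0,2,10,0,0,0,0.5],
    [0,2,25,0,0,0,0.5],
    [0,2,37,0,0,0,0.6],
    [0,2,37,0,0,0,0.7],
    [0,2,37,0,0,0,0.75]
  ]
}}

```text
clock: 16.3
tool_pos: [0.4492, 0.1884, 0.0191]
eef_rot: [0.985, 0.172, -0.002, -0.0]
contact_force: [0.0, 0.9, 0.0]
opening: 0.252
finger_force: 0.0
```

```bash
python3 - <<'E'
from h import *
go("w200")
E
```

```text
t 16.3 [0.4492 0.1884 0.0191] rpy [-19.8  -0.3 180. ] open 0.252 F [0.  0.9 0. ] grip 0.0
w200 [-0.3  0.3  1.1]
```

Call:
{"api": "move_arm", "payload": {
  "motion": [
    [0,0,0,0,0,0,0.9],
    [0,0,0,0,0,0,1],
    [0,0,0,0,0,0,1],
    [0,0,0,0,0,0,1]
  ],
  "newtons": 35
}}

```text
clock: 16.8
tool_pos: [0.4493, 0.1886, 0.0193]
eef_rot: [0.985, 0.172, -0.002, -0.0]
contact_force: [-0.5, 0.4, 2.0]
opening: 0.179
finger_force: 35.0
```

```bash
python3 - <<'E'
from h import *
go("w200")
E
```

```text
t 16.8 [0.4493 0.1886 0.0193] rpy [-19.8  -0.2 180. ] open 0.179 F [-0.5  0.4  2. ] grip 35.0
w200 [-0.5  0.4  1.3]
```

Call:
{"api": "move_arm", "payload": {
  "motion": [
    [0,0,-10,0,0,0,1.0],
    [0,0,-30,0,0,0,1.0],
    [0,0,-60,0,0,0,1.0],
    [0,0,-100,0,0,0,1.0],
    [0,0,-100,0,0,0,1.0]
  ]
}}

```text
clock: 17.42
tool_pos: [0.4511, 0.1889, 0.1217]
eef_rot: [0.985, 0.171, 0.0, -0.001]
contact_force: [0.2, 0.1, -2.3]
opening: 0.176
finger_force: 35.0
```

```bash
python3 - <<'E'
from h import *
go("p200")
E
```

```text
t 17.43 [0.4511 0.1889 0.1217] rpy [ -19.7    0.  -179.9] open 0.176 F [ 0.2  0.1 -2.3] grip 35.0
p200 [-53.2 373.3  85.1]
```

Call:
{"api": "move_arm", "payload": {
  "motion": [
    [-8,55,0,0,0,0,1.0],
    [-16,115,0,0,0,0,1.0],
    [-24,175,0,0,0,0,1.0],
    [-32,235,0,0,0,0,1.0],
    [-41,290,0,0,0,0,1.0]
  ]
}}

```text
clock: 18.05
tool_pos: [0.5086, -0.1004, 0.118]
eef_rot: [0.985, 0.171, -0.003, -0.0]
contact_force: [1.6, 0.1, -1.8]
opening: 0.174
finger_force: 35.0
```

Call:
{"api": "move_arm", "payload": {
  "motion": [
    [-6,45,0,0,0,0,1.0],
    [-12,80,0,0,0,0,1.0],
    [-12,82,20,0,0,0,1.0],
    [-12,82,50,0,0,0,1.0],
    [-12,82,50,0,0,0,1.0]
  ]
}}

```text
clock: 18.68
tool_pos: [0.5228, -0.1788, 0.0664]
eef_rot: [0.985, 0.172, -0.005, -0.002]
contact_force: [0.2, -0.0, -2.2]
opening: 0.175
finger_force: 35.0
```

```bash
python3 - <<'E'
from h import *
T["p200"]=(.527,-.1792,.0373)
go("p200")
E
```

```text
t 18.68 [ 0.5228 -0.1788  0.0664] rpy [ -19.8   -0.6 -179.9] open 0.175 F [ 0.2 -0.  -2.2] grip 35.0
p200 [ 4.1  2.  29.1]
```

Call:
{"api": "move_arm", "payload": {
  "motion": [
    [2,1,0,0,0,0,1.0],
    [2,1,6,0,0,0,1.0],
    [2,1,12,0,0,0,1.0],
    [2,1,12,0,0,0,1.0]
  ]
}}

```text
clock: 19.18
tool_pos: [0.5272, -0.1796, 0.0567]
eef_rot: [0.985, 0.172, -0.003, -0.0]
contact_force: [-0.1, 0.2, -3.0]
opening: 0.178
finger_force: 35.0
```

```bash
python3 - <<'E'
from h import *
T["p200"]=(.527,-.1792,.0373)
go("p200")
E
```

```text
t 19.18 [ 0.5272 -0.1796  0.0567] rpy [-19.8  -0.3 180. ] open 0.178 F [-0.1  0.2 -3. ] grip 35.0
p200 [ 0.1 -0.4 19.4]
```

Call:
{"api": "move_arm", "payload": {
  "motion": [
    [0,0,6,0,0,0,1.0],
    [0,0,12,0,0,0,1.0],
    [0,0,17,0,0,0,1.0],
    [0,0,18,0,0,0,1.0],
    [0,0,18,0,0,0,1.0]
  ]
}}

```text
clock: 19.8
tool_pos: [0.5274, -0.1798, 0.0388]
eef_rot: [0.985, 0.172, -0.002, -0.0]
contact_force: [-0.6, 0.0, -1.9]
opening: 0.172
finger_force: 35.0
```

Call:
{"api": "move_arm", "payload": {
  "motion": [
    [0,0,0.5,0,0,0,1.0],
    [0,0,1,0,0,0,1.0],
    [0,0,1.5,0,0,0,1.0],
    [0,0,1.5,0,0,0,1.0]
  ]
}}

```text
clock: 20.3
tool_pos: [0.5274, -0.1798, 0.0374]
eef_rot: [0.985, 0.172, -0.002, -0.0]
contact_force: [-0.1, 0.1, -1.7]
opening: 0.176
finger_force: 35.0
```

Call:
{"api": "move_arm", "payload": {
  "motion": [
    [0,0,0.5,0,0,0,1.0],
    [0,0,1,0,0,0,1.0],
    [0,0,1,0,0,0,1.0]
  ]
}}

```text
clock: 20.68
tool_pos: [0.5273, -0.1798, 0.0373]
eef_rot: [0.985, 0.172, -0.002, -0.0]
contact_force: [-1.9, 0.4, 6.9]
opening: 0.176
finger_force: 35.0
```

Call:
{"api": "move_arm", "payload": {
  "motion": [
    [0,0,-0.5,0,0,0,1.0],
    [0,0,-0.5,0,0,0,0.72],
    [0,0,-0.5,0,0,0,0.68],
    [0,0,-0.5,0,0,0,0.68],
    [0,0,-20,0,0,0,0.68]
  ],
  "newtons": 20
}}

```text
clock: 21.3
tool_pos: [0.5265, -0.1795, 0.056]
eef_rot: [0.985, 0.172, -0.004, -0.001]
contact_force: [0.0, 0.5, 0.4]
opening: 0.32
finger_force: 0.0
```

Call:
{"api": "move_arm", "payload": {
  "motion": [
    [0,0,-40,0,0,0,0.6],
    [0,0,-70,0,0,0,0.5],
    [-20,0,-70,0,0,0,0.5],
    [-20,0,-70,0,0,0,0.5]
  ]
}}

```text
clock: 21.8
tool_pos: [0.5079, -0.1874, 0.1279]
eef_rot: [0.985, 0.171, -0.002, 0.0]
contact_force: [0.2, -0.1, -0.0]
opening: 0.497
finger_force: 0.0
```

```bash
python3 - <<'E'
from h import *
go("w50")
s=snap("wrist");save(s,"pics/wr4.png")
W=s["world_to_cam"];print("cam",(-W[:3,:3].T@W[:3,3]).round(3))
s=dict(np.load("top0.npz"));P=cloud(s)
for u in (130,160,194,240,300): 
    q=P[150:185,u];print(u,[(round(float(a[0]),3),round(float(a[2]),3)) for a in q[::3]])
E
```

```text
t 21.8 [ 0.5079 -0.1874  0.1279] rpy [-19.7  -0.3 179.9] open 0.497 F [ 0.2 -0.1 -0. ] grip 0.0
w50 [ 162.  -414.6  115.3]
cam [ 0.587 -0.159  0.274]
130 [(0.653, 0.196), (0.646, 0.195), (0.642, 0.183), (0.643, 0.153), (0.643, 0.121), (0.639, 0.11), (0.657, 0.005), (0.65, -0.001), (0.641, 0.0), (0.633, -0.002), (0.623, -0.0), (0.614, 0.001)]
160 [(0.652, 0.197), (0.644, 0.197), (0.641, 0.185), (0.642, 0.154), (0.641, 0.128), (0.643, 0.092), (0.638, 0.078), (0.651, -0.006), (0.64, 0.001), (0.633, -0.007), (0.623, -0.0), (0.613, 0.002)]
194 [(0.652, 0.196), (0.643, 0.2), (0.64, 0.184), (0.642, 0.149), (0.642, 0.123), (0.641, 0.096), (0.638, 0.075), (0.649, -0.003), (0.639, 0.0), (0.631, -0.001), (0.622, -0.002), (0.613, -0.0)]
240 [(0.651, 0.195), (0.643, 0.195), (0.642, 0.174), (0.639, 0.16), (0.63, 0.161), (0.624, 0.158), (0.624, 0.126), (0.647, 0.002), (0.638, 0.003), (0.63, -0.003), (0.621, -0.002), (0.611, 0.002)]
300 [(0.649, 0.198), (0.641, 0.199), (0.642, 0.172), (0.642, 0.142), (0.642, 0.113), (0.641, 0.088), (0.633, 0.085), (0.646, -0.003), (0.637, -0.001), (0.628, -0.001), (0.62, -0.004), (0.611, -0.003)]
```

View pics/wr4.png

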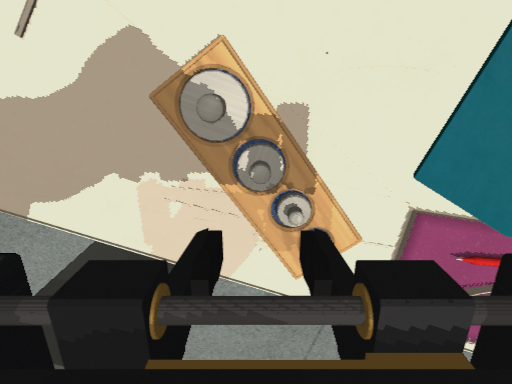

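All three are seated, at (215,105), (259,165) and (293,209). On to w50.

Call:
{"api": "move_arm", "payload": {
  "motion": [
    [20,-58,0,0,0,0,0.5],
    [40,-116,0,0,0,0,0.5],
    [60,-174,0,0,0,0,0.5],
    [80,-232,0,0,0,0,0.5],
    [95,-280,0,0,0,0,0.5]
  ]
}}

```text
clock: 22.48
tool_pos: [0.5041, 0.113, 0.1263]
eef_rot: [0.985, 0.173, -0.002, -0.001]
contact_force: [0.4, -0.7, -0.0]
opening: 0.497
finger_force: 0.0
```

Call:
{"api": "move_arm", "payload": {
  "motion": [
    [20,-50,0,0,0,0,0.5],
    [45,-100,0,0,0,0,0.5],
    [65,-134,20,0,0,0,0.6],
    [65,-134,50,0,0,0,0.6],
    [65,-134,60,0,0,0,0.6]
  ]
}}

```text
clock: 23.1
tool_pos: [0.5182, 0.2579, 0.0645]
eef_rot: [0.985, 0.172, -0.004, 0.0]
contact_force: [-0.5, 0.8, 0.7]
opening: 0.4
finger_force: 0.0
```

```bash
python3 - <<'E'
from h import *
go("w50")
s=snap("wrist");save(s,"pics/wr5.png");P=cloud(s)
m=(np.hypot(P[...,0]-.5205,P[...,1]-.2574)<.014)&(np.abs(P[...,2]-.024)<.003)&(s["z_map"]>0)
q=P[m];print(len(q),q.mean(0).round(4),((q.max(0)+q.min(0))/2).round(4))
E
```

```text
t 23.1 [0.5182 0.2579 0.0645] rpy [-19.8  -0.4 179.9] open 0.4 F [-0.5  0.8  0.7] grip 0.0
w50 [ 2.4  1.3 52.5]
203 [0.5212 0.2591 0.0238] [0.5204 0.2589 0.0235]
```

View pics/wr5.png

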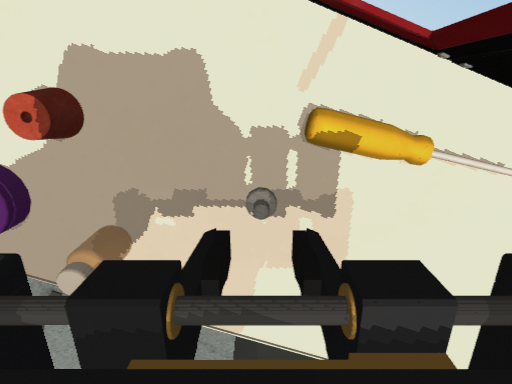

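w50 sits between the fingers at (261,205). The bung at (27,115) and the bottle at (75,278) are clear.

Call:
{"api": "move_arm", "payload": {
  "motion": [
    [2,0,15,0,0,0,0.6],
    [2,0,30,0,0,0,0.6],
    [2,0,45,0,0,0,0.7],
    [2,0,51,0,0,0,0.7],
    [2,0,51,0,0,0,0.7]
  ]
}}

```text
clock: 23.78
tool_pos: [0.5207, 0.2576, 0.0148]
eef_rot: [0.985, 0.171, -0.003, -0.0]
contact_force: [0.6, 0.2, 0.4]
opening: 0.302
finger_force: 0.0
```

```bash
python3 - <<'E'
from h import *
T["w50"]=(.5207,.2585,.0125)
go("w50")
E
```

```text
t 23.77 [0.5207 0.2576 0.0148] rpy [-19.7  -0.3 179.9] open 0.302 F [0.6 0.2 0.4] grip 0.0
w50 [ 0.3 -0.8  2.2]
```

Call:
{"api": "move_arm", "payload": {
  "motion": [
    [0,0,0,0,0,0,0.85],
    [0,0,0,0,0,0,1],
    [0,0,0,0,0,0,1],
    [0,0,0,0,0,0,1]
  ],
  "newtons": 15
}}

```text
clock: 24.28
tool_pos: [0.5213, 0.258, 0.0156]
eef_rot: [0.985, 0.172, -0.002, -0.0]
contact_force: [0.6, -0.3, 1.8]
opening: 0.118
finger_force: 15.0
```

```bash
python3 - <<'E'
from h import *
T["w50"]=(.5207,.2585,.0125)
go("w50")
E
```

```text
t 24.27 [0.5213 0.258  0.0156] rpy [-19.8  -0.2 180. ] open 0.118 F [ 0.6 -0.3  1.8] grip 15.0
w50 [-0.4 -0.7  3.2]
```

Call:
{"api": "move_arm", "payload": {
  "motion": [
    [0,0,-10,0,0,0,1.0],
    [0,0,-30,0,0,0,1.0],
    [0,0,-60,0,0,0,1.0],
    [-20,0,-100,0,0,0,1.0],
    [-20,0,-105,0,0,0,1.0]
  ]
}}

```text
clock: 24.9
tool_pos: [0.503, 0.2512, 0.1238]
eef_rot: [0.985, 0.171, -0.001, -0.001]
contact_force: [-0.7, -0.4, -0.6]
opening: 0.12
finger_force: 15.0
```

```bash
python3 - <<'E'
from h import *
go("p50")
E
```

```text
t 24.9 [0.503  0.2512 0.1238] rpy [-1.970e+01 -1.000e-01 -1.799e+02] open 0.12 F [-0.7 -0.4 -0.6] grip 15.0
p50 [-200.2  469.6   93.1]
```

Call:
{"api": "move_arm", "payload": {
  "motion": [
    [-22,52,0,0,0,0,1.0],
    [-46,108,0,0,0,0,1.0],
    [-70,164,0,0,0,0,1.0],
    [-94,220,0,0,0,0,1.0],
    [-118,276,0,0,0,0,1.0]
  ]
}}

```text
clock: 25.52
tool_pos: [0.4852, -0.0506, 0.1206]
eef_rot: [0.985, 0.172, -0.002, -0.0]
contact_force: [0.4, 0.3, -0.9]
opening: 0.124
finger_force: 15.0
```

Call:
{"api": "move_arm", "payload": {
  "motion": [
    [-22,52,0,0,0,0,1.0],
    [-46,108,0,0,0,0,1.0],
    [-70,164,0,0,0,0,1.0],
    [-81,192,20,0,0,0,1.0],
    [-81,192,40,0,0,0,1.0]
  ]
}}

```text
clock: 26.15
tool_pos: [0.473, -0.2613, 0.0804]
eef_rot: [0.986, 0.168, -0.002, 0.002]
contact_force: [-0.4, 0.7, -0.8]
opening: 0.119
finger_force: 15.0
```

Call:
{"api": "move_arm", "payload": {
  "motion": [
    [0,0,10,0,0,0,1.0],
    [0,0,20,0,0,0,1.0],
    [0,0,20,0,0,0,1.0]
  ]
}}

```text
clock: 26.52
tool_pos: [0.4732, -0.2559, 0.0603]
eef_rot: [0.985, 0.172, -0.003, -0.001]
contact_force: [-0.3, -0.1, 0.2]
opening: 0.12
finger_force: 15.0
```

```bash
python3 - <<'E'
from h import *
T["p50"]=(.4734,-.2573,.0336)
go("p50")
E
```

```text
t 26.52 [ 0.4732 -0.2559  0.0603] rpy [ -19.8   -0.3 -180. ] open 0.12 F [-0.3 -0.1  0.2] grip 15.0
p50 [-0.2  1.4 26.7]
```

Call:
{"api": "move_arm", "payload": {
  "motion": [
    [0,0.5,6,0,0,0,1.0],
    [0,0.5,12,0,0,0,1.0],
    [0,0.5,18,0,0,0,1.0],
    [0,0.5,23,0,0,0,1.0],
    [0,0.5,24,0,0,0,1.0]
  ]
}}

```text
clock: 27.15
tool_pos: [0.4731, -0.2571, 0.0363]
eef_rot: [0.985, 0.172, -0.003, -0.0]
contact_force: [-0.1, -0.0, -0.6]
opening: 0.117
finger_force: 15.0
```

Call:
{"api": "move_arm", "payload": {
  "motion": [
    [0,0,0.5,0,0,0,1.0],
    [0,0,1,0,0,0,1.0],
    [0,0,1.5,0,0,0,1.0],
    [0,0,1.5,0,0,0,1.0]
  ]
}}

```text
clock: 27.65
tool_pos: [0.4734, -0.2572, 0.0353]
eef_rot: [0.985, 0.172, -0.002, -0.0]
contact_force: [-0.6, 0.0, -0.1]
opening: 0.122
finger_force: 15.0
```

Call:
{"api": "move_arm", "payload": {
  "motion": [
    [0,0,0.5,0,0,0,1.0],
    [0,0,1,0,0,0,1.0],
    [0,0,1.5,0,0,0,1.0],
    [0,0,1.5,0,0,0,1.0]
  ]
}}

```text
clock: 28.15
tool_pos: [0.4733, -0.2572, 0.0337]
eef_rot: [0.985, 0.172, -0.002, -0.0]
contact_force: [0.1, 0.4, -0.0]
opening: 0.12
finger_force: 15.0
```

Call:
{"api": "move_arm", "payload": {
  "motion": [
    [0,0,0.5,0,0,0,1.0],
    [0,0,0.5,0,0,0,1.0]
  ]
}}

```text
clock: 28.4
tool_pos: [0.4733, -0.2571, 0.0336]
eef_rot: [0.985, 0.172, -0.002, -0.0]
contact_force: [-1.3, 0.3, 5.1]
opening: 0.121
finger_force: 15.0
```

On the felt. Release, lift and look.

Call:
{"api": "move_arm", "payload": {
  "motion": [
    [0,0,-0.5,0,0,0,1.0],
    [0,0,-0.5,0,0,0,0.78],
    [0,0,-0.5,0,0,0,0.74],
    [0,0,-0.5,0,0,0,0.74],
    [0,0,-20,0,0,0,0.74]
  ]
}}

```text
clock: 29.02
tool_pos: [0.4725, -0.2567, 0.0524]
eef_rot: [0.985, 0.172, -0.003, -0.001]
contact_force: [0.4, -0.1, -0.1]
opening: 0.264
finger_force: 0.0
```

Call:
{"api": "move_arm", "payload": {
  "motion": [
    [0,0,-40,0,0,0,0.6],
    [0,0,-90,0,0,0,0.4],
    [-40,20,-120,0,0,0,0.2],
    [-70,40,-130,0,0,0,0],
    [-70,40,-130,0,0,0,0]
  ]
}}

```text
clock: 29.65
tool_pos: [0.4195, -0.3217, 0.1846]
eef_rot: [0.986, 0.168, -0.002, 0.001]
contact_force: [0.9, 0.5, -0.3]
opening: 0.801
finger_force: 0.0
```

```bash
python3 - <<'E'
from h import *
go()
s=snap("wrist");f=s["frame"];save(s,"pics/wr6.png")
s=snap("top");save(s,"pics/top6.png");P=cloud(s)
for u,v in((137,210),(155,241),(122,238)):print(P[v,u].round(3))
E
```

```text
t 29.65 [ 0.4195 -0.3217  0.1846] rpy [-19.4  -0.3 179.8] open 0.801 F [ 0.9  0.5 -0.3] grip 0.0
[0.532 0.411 0.026]
[0.444 0.352 0.056]
[0.454 0.444 0.043]
```

View pics/wr6.png

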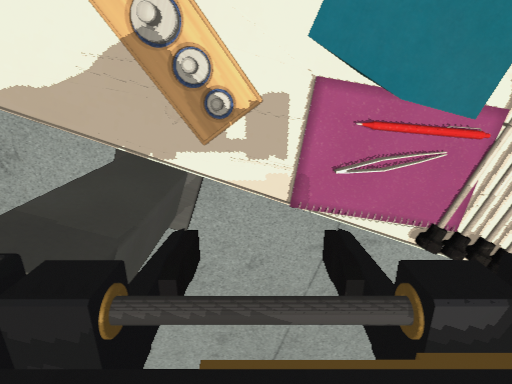

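View pics/top6.png

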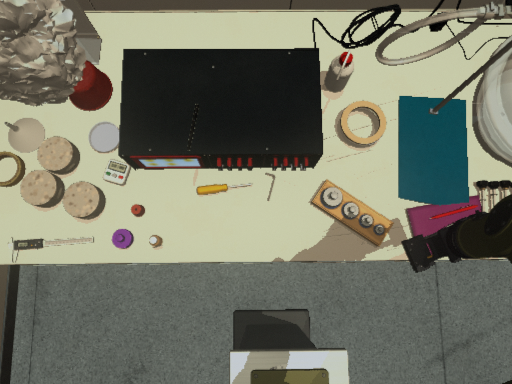

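All four weights stand in their wells, at (333,196), (352,210), (367,220) and (380,229) in the top view. The bung, bottle and purple decoy haven't moved.

```bash
python3 -c "
from plant import finish_job
print(finish_job())"
```

```text
the job is handed in; nothing more can be done
None
```

All four weights stand in their own wells, each set down on the felt in order of size; the bung, the bottle and the purple look-alike were left where they were, and the job was handed in at about 30 s on the robot's clock.

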